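# Clamp the stuck paint jar and twist off its cap

### The job

The cap of the paint jar standing in the wooden clamping jig is stuck tight. Swing the clamp's handle fully down so that the plunger braces the jar in the V-block, then unscrew the cap without letting the jar turn or lift, stop turning once its lugs come free of the threads (about a fifth of a turn), and raise it straight up. Finish still holding the cap in the gripper, level and still, about a finger's breadth above the middle of the jar's mouth; leave the clamp shut and the cup, the brush and the other jar where they are.

Things in the scene. Friction and masses are not known exactly. Their poses are not given: they have to be found in the camera images.
- jig: Clamping jig fixed to the table: plywood board 330 x 130 x 18 mm, along it a wooden V-block (top 72 mm above table) and a steel toggle clamp (28 mm wide, top 69 mm, x -148 to -78 mm), the jar standing between. Origin: board's underside, on the jar's axis when home in the V. x axis: the way the plunger pushes, clamp to V-block; z up. Board spans x -250 to +80 mm.
- clamp_handle (a joint): Handle angle, rad, in the jig's upright x-z plane: 1.05 to 1.5 at the start = nearly upright, plunger drawn back; 0 = level, pointing along jig -x, over dead centre against its stop, clamp locked. Stiff (0.16 N m), stays where left; under 15 N at the grip swings it. It drives the plunger, which presses the jar with about 40 N when shut.
- handle_grip (a point): Middle of the handle's black sleeve, 78 mm from the pivot: a round bar 16 mm thick, from 36 to 112 mm from the pivot. Pinch it from above, fingers closing along the jig's y axis, or push it down.
- handle_pivot (a point): Handle's pivot, at x -136, y 0, z 60 mm in the jig's frame; pivot axis = jig's y. At angle q the grip lies 78 mm from it towards (-cos q, 0, sin q) in the jig's frame.
- plunger_tip: Black rubber tip of the plunger, a disc 25 mm in diameter, 11 mm thick, pushed along the jig's x axis against the jar. Sprung. Origin: centre of its back face.
- jar: Round amber glass paint jar: body 72 mm diameter to 66 mm up, shoulder, mouth 45 mm diameter, rim at 92 mm; about 0.3 kg. Stands loose on the jig's board between plunger tip and V-block, up to 4 mm short of home. Origin: centre of its underside, z up. Three thread ramps, 120 degrees apart, outside its mouth.
- jar_rim (a point): Centre of the jar's mouth, at rim height, 92 mm above the jar's underside.
- jar_label (a point): Middle of a small white paper label (30 x 34 mm) on the jar's wall, 35 mm up, on the jar's +x side (36 mm from its axis). It shows whether the jar turns.
- cap: Round steel twist-off cap on the jar, 58 mm diameter, 16 mm high, 0.05 kg, level when screwed on; three lugs inside its lower edge hook under the jar's threads. Origin: centre of its lower edge, z up; screwed on, that is 8.5 mm below the rim. Its side is free all round to be gripped from above. Stuck: turning takes 0.4 to 0.8 N m; grip with 40 N or more.
- paint_cup: Bystander: empty white plastic cup, 84 mm diameter, 115 mm high. Origin: centre of its underside.
- spare_jar: Bystander: a second closed jar of the same kind, 100 mm high, standing on the table beside the jig. Origin: centre of its underside.
- brush: Bystander: paint brush, 220 mm long, lying on the table. Origin: its middle, underside.
- cap_top (a point): Centre of the cap's top, 16 mm above its origin. Unscrew anticlockwise from above; it rises 1 mm. At the start the cap's x axis is 1.11 to 1.28 rad clockwise of the jar's; the lugs are free when the two are within 0.31 rad, either way: then the springy liner in the cap pushes up on the hand (about 15 N for 1 mm) and it lifts straight off. Turned further, the lugs jam on the next thread.
Mind the look-alikes: they are no part of the job. What is shaped like the jar but pink is not meant.

How it is judged:
By the outcome, as a careful person would: the job done as asked, in the order asked, and still so for the second after the job is handed in, while the arm keeps its last pose, push and grip.
It also fails if it takes over 51 s, if anything falls off the work surface, if the arm or the gripper's body presses on something with over 40 N, if the wrist force passes 120 N, or if a joint passes its speed limit or range.

### The arm

A 6-joint arm with a two-finger parallel gripper is mounted at the origin on the work surface. World frame = base frame: x ahead of the robot, y to its left, z up, the work surface at z = 0. Lengths are in mm, angles in rad, forces in N, time in s.
With the tool pointing down it reaches from about 400 to 825 mm from the base axis. Payload 7 kg.
Tool frame: the origin (TCP) lies midway between the tips of the shut fingers; the grasp point (between the pads) lies 19 mm behind it (manip.grip_depth is the distance from the TCP to the grasp point, in mm); z points along the fingers, y is the line along which they close (so a half turn about z gives the same grasp; the last joint's range is limited). The gripper opens to 85 mm and grips with 20 to 120 N. Pads are 22 mm wide; open, the fingers measure 114 mm over their backs; the gripper's body (76 mm by 85 mm) begins 54 mm behind the grasp point. The pads swing forward as they close: fully open they stand 13 mm farther back than shut.
Start: joints at [-0.948, 0.359, 0.012, 0, -1.224, -0.288], TCP at [221.765, -637.507, 231.302] pointing down, gripper open.
Joint ranges: [-3.07, 3.07], [-1.43, 2.12], [-1.02, 1.25], [-3.03, 1.67], [-3.05, -0], [-3.03, 3.03]. Speed limits (rad/s): [2.39, 2.39, 3.01, 3.14, 3.14, 3.14].

### API

Orientations are given as a rotation vector (axis times angle).
In Python, from rig import manip, optics, job gives the robot as it stands. Calls block until the motion is done:
- manip.move_to(position, orientation): joint-space move of the TCP to a pose.
- manip.move_straight(position, orientation=None, speed=150, contact_N=None): straight line of the TCP; orientation=None keeps the orientation; speed is the mean speed in mm/s. With contact_N (N) it stops when the force on the tool has changed by that much, and returns True; else False.
- manip.move_j(angles): joint-space move.
- manip.gripper_open() and manip.gripper_close(grip_force=None): open the fingers fully, or close them until they stop; grip_force is the grip in N (None keeps the last).
- manip.wait(seconds).
- manip.ik(position, orientation): joint angles nearest the present ones, or None.
- manip.get_state(): the state.
- optics.capture(name): name is "scene" or "top" or "wrist"; returns a dict with "pixels" (384x512x3 uint8, blue, green, red), "fx", "fy", "cx", "cy" (pixels), "R" (3x3) and "t" (3): a world point X has camera coordinates R X + t; the wrist camera has in their place "T_tool_cam" (4x4, takes a point from camera to tool coordinates, whose origin is the TCP and whose axes are the flange's). Camera axes: x right, y down, z forward; pixel columns grow to the right and rows downward; lengths in mm; the calibration is good to about 2 mm. A picture is of the moment at which its call begins: read the wrist's pose just before it. There is no depth.
A pose or a line that the arm cannot do raises manip.PlanningError and nothing moves.
- job.finish_job(): hands the job in; it is judged then, once.
The state is a dict: "time_s": time; "joints": joint angles; "joint_velocities": joint speeds; "tau": joint torques, N m; "tcp_pos": TCP position; "tcp_rot": TCP orientation; "wrist_force": force on the tool from outside, world axes, zero at the start; "wrist_torque": the same for the moment, N m; "opening": finger opening in mm; "gripper_force": force on a finger pad.
Only numpy, scipy, OpenCV 4.12 (cv2) and the standard library are available. Lean on these libraries where they do the work, as an engineer would, in place of code of your own. Each camera call takes 0.05 s, during which the arm holds its last target. There are 200 camera calls.

## Working session

There is one attempt and no reset: what is moved stays moved. The work goes in short steps, each a Python script; the robot and the scene stay as the last script left them, time stands still between calls to the robot, and variables do not carry over. Pictures are saved under pics/ and viewed, at most 10 in all, crops included, and the job is handed in when it is done.

```bash
mkdir -p pics; ls; python3 - <<'E'
from rig import manip, optics, job
import cv2, pickle
d={}
for n in("scene","top","wrist"):
    s=manip.get_state(); c=optics.capture(n); c['st']=s; d[n]=c
    cv2.imwrite(f"pics/{n}0.png",c["pixels"])
    print(n,c['fx'],c['cx'],c['cy'],c.get('R'),c.get('t'),c.get('T_tool_cam'))
pickle.dump(d,open('c0.pkl','wb'))
print(manip.grip_depth,s)
E
```

```text
pics
scene 489.0012952246611 256.16447978262204 185.11484285585297 [[-0.04146879  0.99899971  0.01673088]
 [ 0.59875675  0.03825297 -0.80001692]
 [-0.79985667 -0.023158   -0.59974412]] [  33.64194335 -251.64871266 1798.30363772] None
top 475.8086020108307 259.99782265665107 194.04725730558144 [[ 0.01861836 -0.99972355  0.01435914]
 [-0.98752988 -0.02063297 -0.15607373]
 [ 0.15632686 -0.01127424 -0.98764103]] [  -1.97754475  578.10671885 1184.75664084] None
wrist 298.3504691670636 260.2912940522683 187.28426205322796 None None [[-3.12197326e-04 -9.65211273e-01 -2.61471034e-01  6.64167667e+01]
 [ 9.99999811e-01 -4.40049710e-04  4.30425014e-04  9.16677639e-02]
 [-5.30511328e-04 -2.61470850e-01  9.65211227e-01 -1.41212508e+02]
 [ 0.00000000e+00  0.00000000e+00  0.00000000e+00  1.00000000e+00]]
18.700000000000003 {'time_s': 0.1, 'joints': array([-9.47924733e-01,  3.59312796e-01,  1.11335210e-02, -2.61286872e-04,
       -1.22407091e+00, -2.88077115e-01]), 'joint_velocities': array([-0.00026374, -0.00214593,  0.00276203,  0.00277609, -0.00055289,
        0.00218042]), 'tau': array([-2.25921278e-03, -5.84764373e+01,  2.94108599e+01,  6.95464477e+00,
       -3.14961886e-03, -3.19579738e-05]), 'tcp_pos': array([ 221.59551671, -637.14224655,  230.4600848 ]), 'tcp_rot': array([ 5.23233582e-01, -3.09728820e+00, -2.22034849e-03]), 'wrist_force': array([ 0.02286562, -0.11726797,  0.16760912]), 'wrist_torque': array([ 0.00476353, -0.01905092, -0.02173984]), 'gripper_force': 0.0, 'opening': 85.50721839751601}
```

View pics/top0.png

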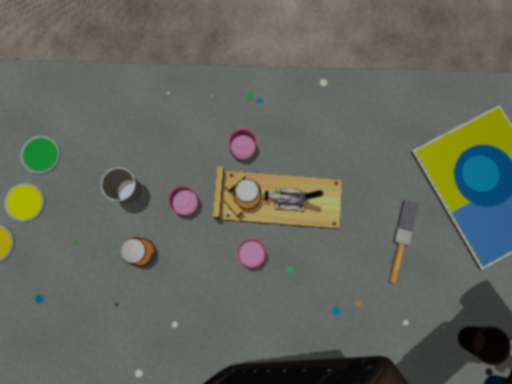

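View pics/scene0.png

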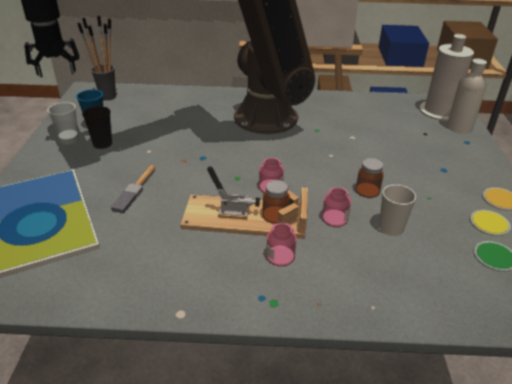

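The top view shows the jig board at columns 214–341, rows 168–228. The steel cap is at (246,190), and the handle tip is near (323,193). Jig +x points image-left, and pink decoys stand around it. The scene view shows the handle raised, with its tip at (210,168) and its base near (228,198). I'll enlarge both.

```bash
python3 - <<'E'
import pickle,cv2,numpy as np
d=pickle.load(open('c0.pkl','rb'))
a=cv2.resize(d['top']['pixels'][120:270,180:350],None,fx=4,fy=4,interpolation=cv2.INTER_CUBIC)
b=cv2.resize(d['scene']['pixels'][150:270,175:345],None,fx=4,fy=4,interpolation=cv2.INTER_CUBIC)
cv2.imwrite('pics/ca.png',a);cv2.imwrite('pics/cb.png',b)
E
```

```text
(no output)
```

View pics/ca.png

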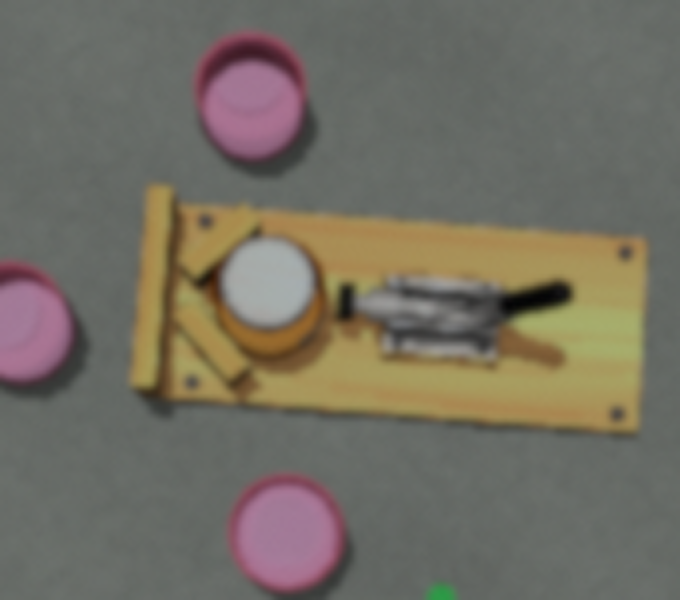

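View pics/cb.png

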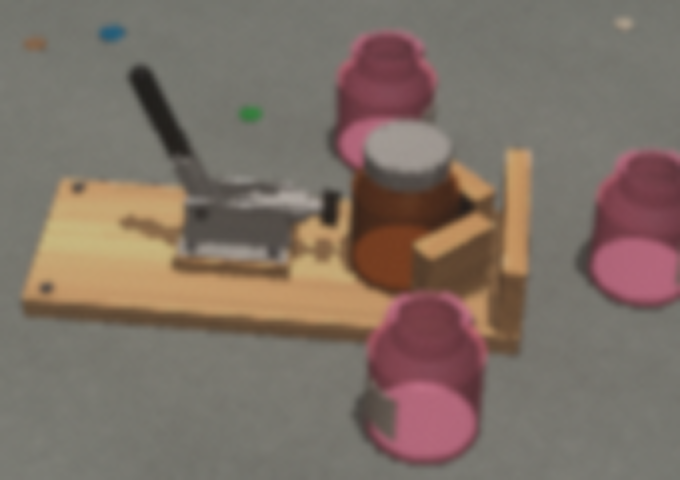

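The crops show:
- **Top:** board screws at (205,221), (625,252), (192,382) and (616,413). The cap disc is centred near (268,282). The black sleeve runs from (505,303) to (565,292).
- **Scene:** the sleeve runs from (183,150) to (140,75), and the cap top is near (408,148).

```bash
cat > h.py <<'E'
import numpy as np,cv2,pickle
def ray(c,uv):
    o=-c['R'].T@c['t']; v=c['R'].T@np.array([(uv[0]-c['cx'])/c['fx'],(uv[1]-c['cy'])/c['fy'],1]); return o,v/np.linalg.norm(v)
def onz(c,uv,z):
    o,v=ray(c,uv); return o+v*(z-o[2])/v[2]
def tri(a,ua,b,ub):
    A=np.zeros((3,3));r=np.zeros(3);L=[]
    for c,u in((a,ua),(b,ub)):
        o,v=ray(c,u);P=np.eye(3)-np.outer(v,v);A+=P;r+=P@o;L.append((P,o))
    X=np.linalg.solve(A,r); return X,[round(float(np.linalg.norm(P@(X-o))),1) for P,o in L]
def full(p,ox,oy): return ((p[0]+.5)/4-.5+ox,(p[1]+.5)/4-.5+oy)
E
python3 - <<'E'
from h import *
np.set_printoptions(precision=1,suppress=True)
d=pickle.load(open('c0.pkl','rb'));T,S=d['top'],d['scene']
ta=lambda p:full(p,180,120); sb=lambda p:full(p,175,150)
def refine(c,p,r=3): # dark blob centroid
    g=cv2.cvtColor(c['pixels'],cv2.COLOR_BGR2GRAY).astype(float);x,y=map(lambda q:int(round(q)),p)
    w=g[y-r:y+r+1,x-r:x+r+1];w=np.clip(np.median(w)-10-w,0,None);Y,X=np.mgrid[y-r:y+r+1,x-r:x+r+1]
    return (w*X).sum()/w.sum(),(w*Y).sum()/w.sum()
sc=[onz(T,refine(T,ta(p)),18)for p in((205,221),(625,252),(192,382),(616,413))]
for s in sc:print('screw',s)
m=np.mean(sc,0);ux=(sc[0]+sc[2]-sc[1]-sc[3]);ux/=np.linalg.norm(ux)
print('centre',m,'ux',ux,'len',np.linalg.norm(sc[0]-sc[1]),np.linalg.norm(sc[0]-sc[2]))
co=[onz(T,ta(p),18)for p in((648,240),(638,432))]
print('R edge',co,np.linalg.norm(co[0]-co[1]))
e=(co[0]+co[1])/2;print('origin from screws',m+85*ux,'from edge',e+250*ux)
# scene screws
for p in((78,188),(46,288)): print('scene screw',onz(S,refine(S,sb(p)),18))
hsv=cv2.cvtColor(T['pixels'],cv2.COLOR_BGR2HSV)
mk=((hsv[...,1]<45)&(hsv[...,2]>140)).astype(np.uint8);mk[:,:230]=0;mk[:,265:]=0;mk[:175]=0;mk[210:]=0
cs,_=cv2.findContours(mk,0,1);k=max(cs,key=cv2.contourArea);(x,y),r=cv2.minEnclosingCircle(k);el=cv2.fitEllipse(k)
print('cap px',el,'r',r); ct=el[0];print('cap top',onz(T,ct,117.5),'diam',el[1][0]*np.linalg.norm(onz(T,(0,0),117.5)-onz(T,(1,0),117.5)))
print('cap scene',onz(S,sb((408,148)),117.5)); print('cap tri',tri(T,ct,S,sb((408,148))))
o=(m+85*ux+e+250*ux)/2
for a,b in(((565,292),(140,75)),((505,303),(183,150))):
    X,res=tri(T,ta(a),S,sb(b));r=X-o;pv=np.array([-136,0,60]);uy=np.cross([0,0,1],ux);l=np.array([r@ux,r@uy,X[2]])
    dl=l-pv;print('handle',X,res,'jig',l,'len',np.hypot(dl[0],dl[2]),'ang',np.arctan2(dl[2],-dl[0]))
E
```

```text
screw [632.3  87.4  18. ]
screw [ 617.2 -192.2   18. ]
screw [524.3  93.2  18. ]
screw [ 509.1 -186.1   18. ]
centre [570.7 -49.4  18. ] ux [0.1 1.  0. ] len 279.99387848440267 108.22254351789232
R edge [array([ 625.8, -207.5,   18. ]), array([ 497.6, -199.9,   18. ])] 128.39268947855098
origin from screws [575.3  35.4  18. ] from edge [575.3  45.9  18. ]
scene screw [ 507.9 -188.3   18. ]
scene screw [ 623.8 -194.9   18. ]
cap px ((246.62155151367188, 189.92491149902344), (19.881702423095703, 20.450698852539062), 49.62068176269531) r 10.65552043914795
cap top [576.1  43.  117.5] diam 50.82545664348202
cap scene [581.1  41.3 117.5]
cap tri (array([576.7,  42.3, 114.1]), [0.8, 0.8])
handle [ 566.7 -132.4  157. ] [0.1, 0.1] jig [-173.3   -0.8  157. ] len 103.87546999886239 ang 1.2039637808620716
handle [ 568.6 -104.7   99.2] [1.3, 1.3] jig [-145.6   -1.2   99.2] len 40.381831516686084 ang 1.3317764257604854
```

The measurements agree: origin is about (575.3, 45.9) with jig x along world +y (yaw about 1.517). The cap is at (576.3, 42.5), about 3 mm short of home, and the handle is at q ≈ 1.17. I'll swing the clamp.

```bash
cat >> h.py <<'E'
from scipy.spatial.transform import Rotation as Ro
O=np.array([575.3,45.6,0]);YAW=1.5165
UX=np.array([np.cos(YAW),np.sin(YAW),0]);UY=np.array([-UX[1],UX[0],0])
def J(x,y,z): return O+x*UX+y*UY+np.array([0,0,z])
def down(a):
    y=np.array([np.cos(a),np.sin(a),0]);z=np.array([0,0,-1.]);return Ro.from_matrix(np.c_[np.cross(y,z),y,z]).as_rotvec()
def grip(q,dz=0): return J(-136-78*np.cos(q),-.5,60+78*np.sin(q)-18.7+dz)
E
python3 - <<'E'
from h import *
from rig import manip,optics
np.set_printoptions(precision=2,suppress=True)
a=YAW+np.pi/2;D=down(a)
print(manip.ik(grip(1.17,100),D),[manip.ik(J(0,0,88),down(a+t)) for t in(0,1.2)])
manip.move_to(grip(1.17,100),D)
print(manip.move_straight(grip(1.17),speed=150,contact_N=12))
manip.gripper_close(30)
s=manip.get_state();print(s['time_s'],s['tcp_pos'],s['opening'],s['gripper_force'],s['wrist_force'])
for q in np.linspace(1.17,-.02,8)[1:]:
    manip.move_straight(grip(q),D,speed=80)
    s=manip.get_state();print(round(s['time_s'],2),q,s['tcp_pos']-grip(q),s['wrist_force'],s['opening'])
c=optics.capture('scene');pickle.dump(c,open('c1.pkl','wb'))
cv2.imwrite('pics/cb1.png',cv2.resize(c['pixels'][110:270,155:345],None,fx=3,fy=3,interpolation=cv2.INTER_CUBIC))
E
```

```text
[ 0.13  0.22 -0.23  0.   -1.12 -0.18] [array([ 0.42,  0.33, -0.39,  0.  , -0.85, -0.47]), array([ 0.42,  0.33, -0.39,  0.  , -0.85,  0.73])]
False
3.825 [ 566.36 -120.73  113.35] 15.252155983812909 29.2448428273201 [-3.57 -0.46  4.34]
4.14 1.0 [-0.45 -0.53  0.  ] [-3.19 -1.99  3.44] 15.151403466372493
4.46 0.83 [-0.44 -0.5  -0.08] [-4.01 -4.19  3.41] 15.404247605748091
4.78 0.6599999999999999 [-0.47 -0.39 -0.23] [-4.34 -3.49  2.91] 15.090177302292677
5.09 0.49 [-0.46 -0.2  -0.03] [-4.35 -2.85  4.6 ] 15.06609908114372
5.41 0.32000000000000006 [-0.45 -0.13 -0.14] [-3.82 -3.24  4.01] 15.058948151117969
5.72 0.1499999999999999 [-0.47 -0.14 -0.28] [-3.02 -3.62  3.45] 15.168967714596402
6.04 -0.02 [-0.47  0.03 -0.38] [-1.76 -3.88 -0.73] 15.131781381045284
```

View pics/cb1.png

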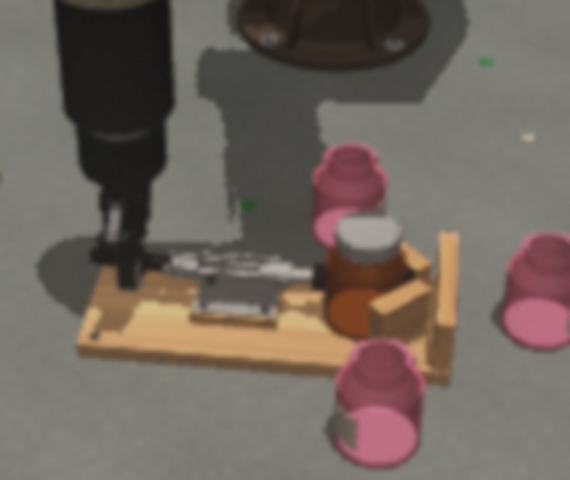

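The picture shows the handle level in the gripper near (140,262) and the plunger against the jar at (322,275). I'll press to the stop, release, lift and re-measure the cap.

```bash
python3 - <<'E'
from h import *
from rig import manip,optics
np.set_printoptions(precision=2,suppress=True)
print(manip.move_straight(grip(0,-7),speed=20,contact_N=15));s=manip.get_state();print(s['tcp_pos']-grip(0),s['wrist_force'])
manip.gripper_open()
manip.move_straight(grip(0,110),speed=200)
D=down(YAW+np.pi/2)
# wrist camera sits ~66 mm along tool x; tool x -> world
print('toolx',Ro.from_rotvec(D).as_matrix()[:,0])
manip.move_to(J(-30,0,230),D);manip.wait(.3)
s=manip.get_state();w=optics.capture('wrist');w['st']=s
t=optics.capture('top');sc=optics.capture('scene')
pickle.dump(dict(wrist=w,top=t,scene=sc),open('c2.pkl','wb'));print(s['time_s'],s['tcp_pos'],s['wrist_force'])
cv2.imwrite('pics/w2.png',w['pixels'])
T=np.eye(4);T[:3,:3]=Ro.from_rotvec(s['tcp_rot']).as_matrix();T[:3,3]=s['tcp_pos'];M=np.linalg.inv(T@w['T_tool_cam'])
w['R'],w['t']=M[:3,:3],M[:3,3];pickle.dump(dict(wrist=w,top=t,scene=sc),open('c2.pkl','wb'))
E
```

```text
False
[-0.41  0.19 -6.67] [-5.16 -2.11  1.66]
toolx [-0.05 -1.    0.  ]
9.05 [573.55  14.73 229.46] [-0.08  0.37 -0.04]
```

View pics/w2.png

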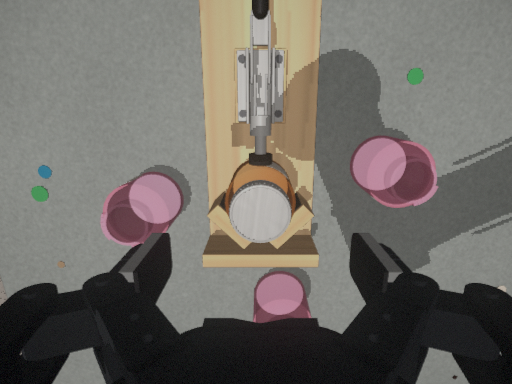

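The wrist view shows the cap disc at about (261,211), the plunger tip touching the jar at (260,158), and the black sleeve starting at (261,12). I'll check the handle angle and the cap position numerically.

```bash
python3 - <<'E'
from h import *
np.set_printoptions(precision=1,suppress=True)
d=pickle.load(open('c2.pkl','rb'));W,T,S=d['wrist'],d['top'],d['scene']
hsv=cv2.cvtColor(W['pixels'],cv2.COLOR_BGR2HSV)
mk=((hsv[...,1]<40)&(hsv[...,2]>120)).astype(np.uint8);mk[:165]=0;mk[260:]=0;mk[:,:215]=0;mk[:,310:]=0
cs,_=cv2.findContours(mk,0,1);k=max(cs,key=cv2.contourArea);el=cv2.fitEllipse(cv2.convexHull(k));print('wrist cap',el,onz(W,el[0],117.5),onz(W,(el[0][0]+el[1][0]/2,el[0][1]),117.5))
hsv=cv2.cvtColor(T['pixels'],cv2.COLOR_BGR2HSV);print('top cap visible V',hsv[190,246])
a=cv2.resize(T['pixels'][150:240,200:350],None,fx=4,fy=4,interpolation=cv2.INTER_CUBIC)
b=cv2.resize(S['pixels'][170:250,175:325],None,fx=4,fy=4,interpolation=cv2.INTER_CUBIC)
w=cv2.resize(W['pixels'][:170,160:360],(600,510))
cv2.imwrite('pics/m2.png',np.vstack([b,a[:280]]))
E
```

```text
wrist cap ((259.7121276855469, 212.80450439453125), (58.8409538269043, 61.958984375), 95.83377075195312) [575.1  41.1 117.5] [548.6  42.6 117.5]
top cap visible V [ 86   8 216]
```

View pics/m2.png

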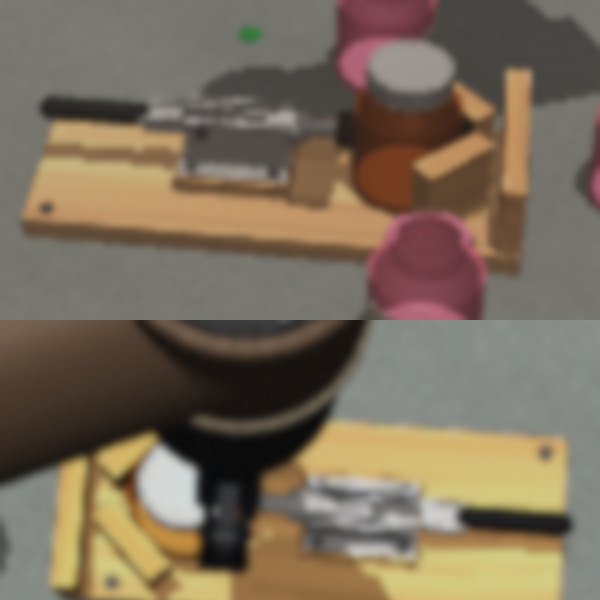

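The crop shows the sleeve level: scene (45,107)–(147,113), top (465,520)–(568,524). I'll triangulate that. The cap estimates differ by a few mm along the jig, so I'll centre on the cap with light grips at two yaws, reading the side force.

```bash
python3 - <<'E'
from h import *
from rig import manip
np.set_printoptions(precision=2,suppress=True)
d=pickle.load(open('c2.pkl','rb'));T,S=d['top'],d['scene']
for a,b in(((568,524-320),(45,107)),((465,520-320),(147,113))):
    X,res=tri(T,full(a,200,150),S,full(b,175,170));r=X-O;print(X,res,r@UX,r@UY)
print('cap scene',onz(S,full((411.5,65),175,170),117.5))
a=YAW+np.pi/2
C=np.array([575.5,43.5])
def at(z): return np.array([C[0],C[1],z])
manip.move_to(at(160),down(a))
for yaw in(a,a-np.pi/2):
    manip.move_straight(at(160),down(yaw),speed=150) if yaw==a else manip.move_to(at(130),down(yaw))
    print('contact',manip.move_straight(at(87),down(yaw),speed=100,contact_N=8))
    manip.wait(.2);s0=manip.get_state()
    manip.gripper_close(20);manip.wait(.3);s=manip.get_state()
    dl=s['tcp_pos']-s0['tcp_pos'];f=s['wrist_force'];print('t',s['time_s'],'open',s['opening'],'move',dl,'F',f,'gf',s['gripper_force'],'tcp',s['tcp_pos'],'J6',s['joints'][5])
    manip.gripper_open();manip.move_straight(at(130),speed=150)
E
```

```text
[ 563.22 -200.07   59.38] [0.7, 0.7] -245.96762677091294 -1.2693670960079082
[ 564.42 -132.64   58.78] [0.9, 0.9] -178.56503478269002 1.1944436102138614
cap scene [577.78  43.57 117.5 ]
contact False
t 11.6083 open 57.525974742217684 move [-0.2  -0.06 -0.27] F [-2.28  0.15  6.11] gf 20.93448263593018 tcp [575.67  43.57  87.43] J6 -0.4684854655723057
contact False
t 15.3 open 56.794015049177816 move [-0.41 -0.77 -0.14] F [-1.77 -4.07  5.59] gf 21.109930691309273 tcp [575.59  42.93  87.62] J6 -2.03928931290439
```

The clamp is shut: the sleeve is at z ≈ 59, which is q ≈ 0. The cap centre is about (575.3, 42.7). Now I'll grip firmly and unscrew in small steps.

```bash
python3 - <<'E'
from h import *
from rig import manip,optics
np.set_printoptions(precision=2,suppress=True)
a=YAW;x,y=575.4,42.7
manip.move_straight([x,y,87.2],down(a),speed=60,contact_N=10)
c0=optics.capture('scene')
manip.gripper_close(85);manip.wait(.3)
s=manip.get_state();print(s['time_s'],s['opening'],s['gripper_force'],s['tcp_pos'],s['wrist_force'],s['wrist_torque'])
for i in range(1,12):
    th=.1*i
    manip.move_straight([x,y,87.2+.9*th],down(a+th),speed=150)
    s=manip.get_state();R=Ro.from_rotvec(s['tcp_rot']).as_matrix()[:,1]
    print(round(s['time_s'],2),th,'yaw',np.arctan2(R[1],R[0])-a,s['tcp_pos'],'F',s['wrist_force'],'M',s['wrist_torque'])
    if i==3: c1=optics.capture('scene')
    if i>=9 and abs(s['wrist_torque'][2])<.12: break
c2=optics.capture('scene');w=optics.capture('wrist')
pickle.dump((c0,c1,c2,w),open('c3.pkl','wb'))
f=lambda c:cv2.resize(c['pixels'][170:250,235:300],None,fx=4,fy=4,interpolation=cv2.INTER_CUBIC)
cv2.imwrite('pics/u3.png',np.hstack([f(c0),f(c1),f(c2)]))
E
```

```text
17.7417 56.03015425780486 88.45258109271526 [575.69  42.83  88.23] [-3.01 -0.07  6.15] [0.23 0.87 0.02]
17.99 0.1 yaw 0.10128346654456521 [575.74  42.88  88.32] F [-2.41  0.74  5.66] M [0.37 0.9  0.3 ]
18.24 0.2 yaw 0.20132126586182686 [575.79  42.9   88.43] F [-2.47  0.62  6.24] M [0.42 0.83 0.28]
18.49 0.30000000000000004 yaw 0.30129735468279106 [575.8   42.94  88.51] F [-2.37  0.91  5.29] M [0.42 0.78 0.26]
18.79 0.4 yaw 0.40137669406881726 [575.8  42.9  88.6] F [-1.79  0.83  5.86] M [0.4  0.77 0.33]
19.04 0.5 yaw 0.5013779236018914 [575.84  42.93  88.68] F [-1.85  0.99  5.59] M [0.47 0.77 0.33]
19.29 0.6000000000000001 yaw 0.601361666666006 [575.89  42.96  88.81] F [-1.59  1.22  6.68] M [0.41 0.74 0.32]
19.54 0.7000000000000001 yaw 0.701424938700485 [575.86  42.9   88.88] F [-2.38  1.03  6.37] M [0.36 0.75 0.31]
19.79 0.8 yaw 0.8015905010797029 [575.97  42.96  89.11] F [-1.56  1.03  6.02] M [0.38 0.84 0.33]
20.04 0.9 yaw 0.9016160759434928 [576.02  42.93  89.5 ] F [-1.89  0.35  8.96] M [0.33 1.12 0.26]
20.29 1.0 yaw 1.0015217452931504 [576.11  42.89  90.06] F [-3.54  0.14 12.36] M [0.24 1.59 0.09]
```

View pics/u3.png

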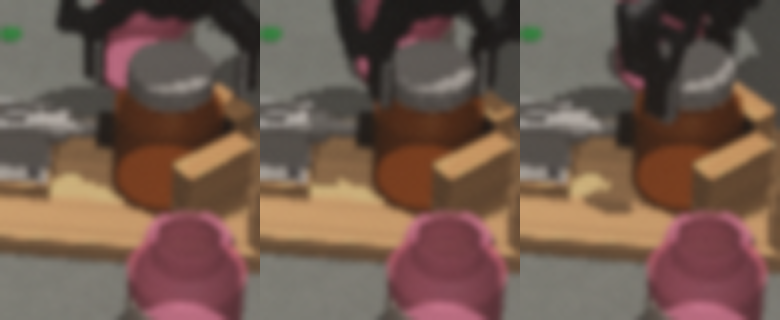

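Across the three frames the jar body and plunger stay put while the fingers turn. At 1.0 rad the torque drops (0.33 → 0.09 N m) and the upward push rises, so the lugs are free. I'll add a small margin and then lift.

```bash
python3 - <<'E'
from h import *
from rig import manip,optics
np.set_printoptions(precision=2,suppress=True)
a=YAW;x,y=575.4,42.7
def pr():
    s=manip.get_state();R=Ro.from_rotvec(s['tcp_rot']).as_matrix();print(round(s['time_s'],2),s['tcp_pos'],'F',s['wrist_force'],'M',s['wrist_torque'],s['opening'],'tilt',R[:,2])
manip.move_straight([x,y,88.3],down(a+1.08),speed=150);pr()
for z in(89.5,91,94,111.5):
    manip.move_straight([x,y,z],speed=30);pr()
manip.wait(.5);pr()
c=optics.capture('scene');t=optics.capture('top')
pickle.dump((c,t),open('c4.pkl','wb'))
cv2.imwrite('pics/u4.png',np.hstack([cv2.resize(c['pixels'][160:250,225:325],None,fx=4,fy=4),cv2.resize(t['pixels'][145:235,210:310],None,fx=4,fy=4)]))
E
```

```text
20.64 [576.07  42.89  90.07] F [-3.61 -0.24 11.84] M [0.22 1.37 0.14] 55.89730375476222 tilt [ 0.  0. -1.]
20.89 [575.72  42.82  90.12] F [-1.47  0.15  5.96] M [ 0.33  0.67 -0.  ] 55.94874429147247 tilt [ 0.  0. -1.]
21.14 [575.24  42.67  90.73] F [-0.45 -0.56 -0.61] M [ 0.06 -0.09 -0.03] 56.02810192806616 tilt [-0. -0. -1.]
21.39 [575.38  42.69  94.05] F [ 0.27 -0.61 -0.73] M [ 0.04 -0.    0.04] 55.91328875413199 tilt [-0. -0. -1.]
22.12 [575.29  42.7  111.48] F [ 0.36 -0.21 -0.47] M [-0.02  0.02  0.01] 56.15315049591805 tilt [-0.  0. -1.]
22.62 [575.4   42.72 111.45] F [ 0.11 -0.99  0.48] M [-0.03 -0.01 -0.02] 56.0148067532263 tilt [-0. -0. -1.]
```

View pics/u4.png

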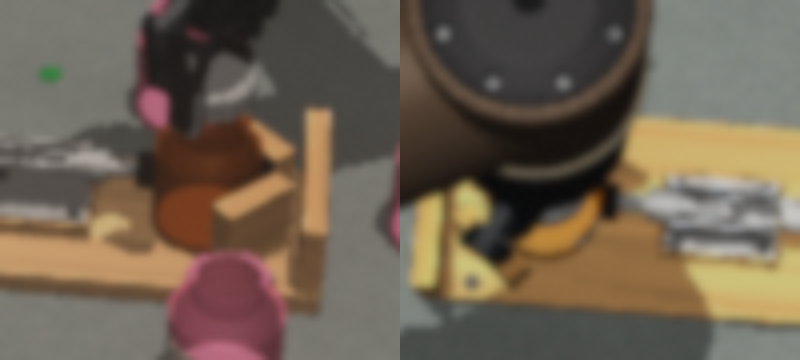

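The cap is held level about 14 mm above the mouth. The jar is still in the jig and the clamp is shut. The wrist load is only the cap's weight, so I'll hand in.

```bash
python3 -c "
from rig import job
print(job.finish_job())"
```

```text
the job is handed in; nothing more can be done
None
```

The job is handed in: the clamp is shut, the cap came off after about 1.08 rad of turning with no sign of the jar turning or lifting, and the gripper holds it level and still about 14 mm above the jar's mouth.

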